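Swing the funnel over the empty jar and clamp it

TASK

Push the brass peg on the tail of the funnel's swing arm with a fingertip and gently turn the arm until the funnel's spout is centred over the open, empty glass jar. Then push the red clamp lever on top of the post anticlockwise (seen from above) as far as it goes, leaving the funnel over the jar. Pick nothing up, and leave the jar and the other things standing where they are.

Things in the scene. Friction and masses are not known exactly. Their poses are not given: they have to be found in the camera images.
- pivot (a point): Top centre of the post of the dark wooden funnel stand, on the vertical axis about which both swing arm and clamp lever turn, 167 mm above the shelf. The stand is fixed; its round foot is 130 mm across and 18 mm high, the post 28 mm across. At the stand's yaw 0 its x axis points away from the robot and its y axis to the robot's left.
- spout (a point): Lower end of the stainless funnel's spout, 150 mm from the post axis and 100 mm above the shelf, so that it passes over everything on the shelf. The spout is 16 mm across, the funnel's rim 94 mm across and 185 mm above the shelf. The funnel sits in a wooden ring at one end of the swing arm.
- tail_peg (a point): Top centre of the upright brass peg on the tail of the swing arm, 125 mm from the post axis exactly opposite the funnel: 14 mm across, standing from 147 mm to 186 mm above the shelf, free on both sides. The wooden tail under it is 20 mm wide and spans 133 to 147 mm above the shelf.
- swing (a joint): Angle of the swing arm about the vertical post axis, rad, positive anticlockwise seen from above, -1.4 to 1.4; at 0 the funnel lies along the stand's +x (the far side from the robot) and the tail peg along -x (towards the robot). It turns stiffly (about 1.2 N at the peg) and stays where it is left, whether clamped or not.
- lever_peg (a point): Top centre of the upright red peg at the end of the clamp lever, 65 mm from the post axis: 14 mm across, standing from 164 mm to 194 mm above the shelf. The red lever under it, 14 mm wide, spans 154 to 164 mm above the shelf and passes freely above the swing arm.
- clamp (a joint): Angle of the clamp lever about the post axis, rad: 0 loose, where it points along the stand's +y (robot's left); it grows anticlockwise seen from above to its stop at 1.4 (clamped), where it points nearly towards the robot. Takes about 0.8 N at its peg and stays where it is left; it can be turned at any angle of the swing arm, which it does not move.
- jar: The empty glass jar, clear, open at the top, with an orange sealing ring near the rim: 68 mm across, 86 mm high, loose. Origin at the centre of its underside, z up.
- jar_mouth (a point): Centre of the glass jar's open mouth (62 mm wide), 86 mm above the shelf. The jar stands in one of four places about 150 mm from the post axis (within 5 mm), about 0.51 or 1.10 rad to either side of the stand's x axis; the pot, timer and amber jar have the other three.
- pot: Small white stoneware pot with its lid on, 68 mm across, 86 mm high, loose. Origin at the centre of its underside, z up.
- timer: Black bakelite egg timer, round, 66 mm across, 58 mm high, loose. Origin at the centre of its underside, z up.
- spice: Closed amber glass jar with a steel cap, 62 mm across, 88 mm high, loose. Origin at the centre of its underside, z up.
- scoop: Copper scoop lying on the shelf, 160 mm long, 45 mm wide, 45 mm high, loose. Origin on the shelf beneath the back of the bowl; x points from handle to mouth (the handle reaches 96 mm back), z up.
Not all that is in view belongs to the job. Leave any pink look-alike of the pot alone.

How it is judged:
By the outcome, as a careful person would: the job done as asked, in the order asked, and still so for the second after the job is handed in, with the robot touching nothing.
It also fails if it takes over 61 s, if anything falls off the work surface, if the arm or the gripper's body presses on something with over 40 N, if the wrist force passes 120 N, or if a joint passes its speed limit or range.

ROBOT

A 6-joint arm with a two-finger parallel gripper is mounted at the origin on the work surface. World frame = base frame: x ahead of the robot, y to its left, z up, the work surface at z = 0. Lengths are in mm, angles in rad, forces in N, time in s.
With the tool pointing down it reaches from about 350 to 775 mm from the base axis. Payload 7.3 kg.
Tool frame: the origin (TCP) lies between the finger pads; the fingertips stand 14 mm ahead of it and the grasp point (between the pads) lies 5 mm behind it; y points along the fingers, z is the direction in which the jaws open and shut, and the axes are right-handed (so a half turn about y gives the same grasp; the last joint's range is limited). The gripper opens to 92 mm and grips with 3 to 60 N. Pads are 19 mm wide; open, the fingers measure 130 mm over their backs; the gripper's body (75 mm by 190 mm) begins 47 mm behind the grasp point.
Start: joints at [-1.337, 0.342, 1.524, -0, 1.275, -0.146], TCP at [194.659, -487.598, 240.741] pointing down, gripper open.
Joint ranges: [-2.53, 2.53], [-0.77, 2.02], [0.04, 2.7], [-1, 4.14], [0.28, 2.66], [-3.11, 3.11]. Speed limits (rad/s): [2.57, 2.57, 3.14, 3.14, 3.14, 3.14].

INTERFACE

Orientations are given as [roll, pitch, yaw] about the fixed x, y, z axes, in that order (R = Rz(yaw) Ry(pitch) Rx(roll)).
In Python, from plant import bot, vision, order gives the robot as it stands.
- The arm moves only by the tool apply_moves, never from a script. Its argument "rows" is a list of rows, each a list of 3 entries, a list of its own where there are three numbers: the shift along the tool's x, y, z in cm, then the turn about the tool's y in rad, then the finger opening in cm, from 0 to 9.18. A call has 1 to 5 rows; each row is the pose to reach, as a shift and turn from the pose measured when the call began, along the tool's axes at that moment; what a row does not reach only later rows make up. A row lasts 1/8 s, in which the tool goes at most 62.5 mm and 10.7 degrees, less where a joint would pass 70% of its speed; a pose out of reach is approached as far as the arm can. A call with a gripper value outside its range is refused whole. The fingers move at their own pace and stop on an object; the grip force is fixed at half the most. Time passes only in rows, so rows that repeat a pose let the fingers close. It gives the time, the measured TCP pose, the force and the opening at its end, in the units of the state.
- bot.get_obs(): the state, without advancing time (a new reading comes with each control period).
- vision.capture(name): name is "scene" or "side" or "wrist"; returns the picture (384x512x3 uint8, red, green, blue); there is no depth.
- vision.camera_info(name): a dict with "mtx" (3x3 intrinsics, pixels), "rvec" (rotation vector, rad) and "tvec" (3), from world to camera coordinates, as OpenCV has them. Camera axes: x right, y down, z forward; pixel columns grow to the right and rows downward; lengths in mm; the calibration is good to about 2 mm. A picture is of the moment at which its call begins: read the wrist's pose just before it. camera_info takes no time and is no camera call; for the wrist camera it gives the pose at the moment of the call.
- order.close_job(): hands the job in, once; it reports no verdict.
The state is a dict: "time": time; "joint_positions": joint angles; "dq": joint speeds; "tau": joint torques, N m; "tool_pos": TCP position; "tcp_rot": TCP orientation; "contact_force": force on the tool from outside, world axes, zero at the start; "moment": the same for the moment, N m; "grip_width": finger opening in mm.
Only numpy, scipy, OpenCV 4.12 (cv2) and the standard library are available. Lean on these libraries where they do the work, as an engineer would, in place of code of your own. Each camera call takes 0.05 s, during which the arm holds its last target.

## Working session

There is one attempt and no reset: what is moved stays moved. The work goes in short steps, Python scripts to look and compute and a tool call to move; the robot and the scene stay as the last step left them, time stands still between calls to the robot, and variables do not carry over. Pictures are saved under pics/ and viewed, and the job is handed in when it is done.

Besides the shell and the picture viewer there is one more tool, called as name([rows], argument=value, ...), one row to a line, values as JSON. apply_moves: Moves the arm, as the interface text tells. Its arguments: {"type":"object","properties":{"rows":{"type":"array","items":{"type":"array"}}},"required":["rows"]}

```bash
ls; mkdir -p pics; cat > h.py <<'E'
import numpy as np, cv2
from plant import bot, vision, order
def save(n,f):
    im=vision.capture(n); cv2.imwrite('pics/'+f,im[:,:,::-1]); return im
def cam(n):
    c=vision.camera_info(n); R=cv2.Rodrigues(np.array(c['rvec'],float))[0]; t=np.array(c['tvec'],float).ravel(); return np.array(c['mtx'],float),R,t
def plane(n,u,v,z,c=None):
    K,R,t=c or cam(n); d=R.T@np.linalg.solve(K,[u,v,1]); o=-R.T@t
    return o+d*(z-o[2])/d[2]
def proj(n,p,c=None):
    K,R,t=c or cam(n); q=K@(R@np.array(p,float)+t); return q[:2]/q[2]
E
python3 - <<'E'
from h import *
print(bot.get_obs())
for n in ('scene','side','wrist'):
    save(n,n+'0.png'); K,R,t=cam(n); print(n,-R.T@t,R[2],K[0,0])
E
```

```text
pics
{'time': 0.0, 'joint_positions': array([-1.33699800e+00,  3.42737375e-01,  1.52503222e+00, -1.91622949e-05,
        1.27542049e+00, -1.45992991e-01]), 'dq': array([ 0.00019482,  0.00067169, -0.00034327, -0.0015128 ,  0.00102319,
        0.00010987]), 'tau': array([-1.94169712e-03, -4.31246710e+01, -2.44226253e+01,  7.15201395e-02,
        5.60235931e-02, -1.31094862e-04]), 'tool_pos': array([ 194.55664311, -487.18852978,  240.03204969]), 'tcp_rot': array([-1.57237944e+00,  2.14258254e-04, -2.76179591e+00]), 'contact_force': array([ 0.77553053, -0.34278529, -0.39050691]), 'moment': array([ 0.0085639 ,  0.02758919, -0.01425365]), 'grip_width': 91.96871993983953}
scene [798.4394225  381.24467143 846.32012   ] [-0.2873135  -0.43486877 -0.85342844] 350.2183271501225
side [ 230.53242107  750.52078104 1138.55451396] [ 0.25303979 -0.5763554  -0.77703624] 483.05065020991816
wrist [ 256.89273435 -462.42399549  384.49615425] [-0.23366764 -0.09137545 -0.96801341] 296.58256423855653
```

View pics/scene0.png

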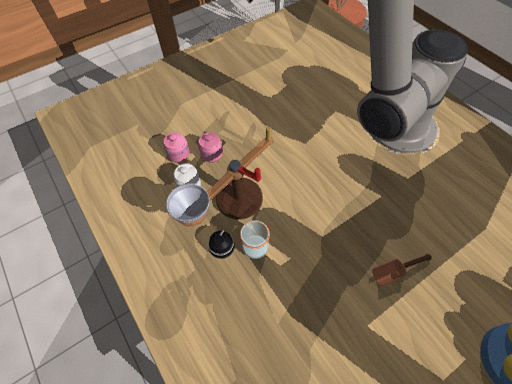

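View pics/side0.png

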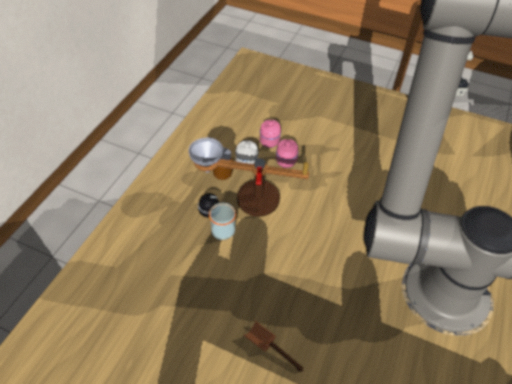

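View pics/wrist0.png

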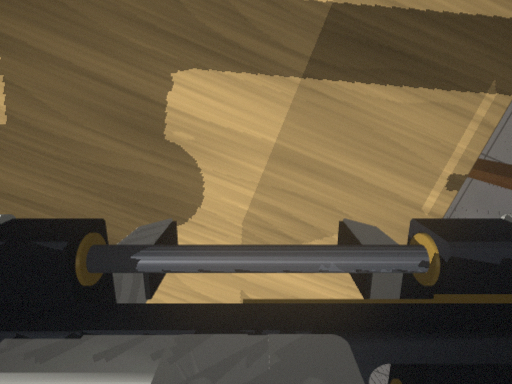

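```bash
python3 - <<'E'
import cv2
a=cv2.imread('pics/scene0.png')[110:270,140:300]; b=cv2.imread('pics/side0.png')[105:255,170:330]
cv2.imwrite('pics/c1.png',cv2.resize(a,(600,600),interpolation=2)); cv2.imwrite('pics/c2.png',cv2.resize(b,(640,600),interpolation=2))
E
```

```text
(no output)
```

View pics/c1.png

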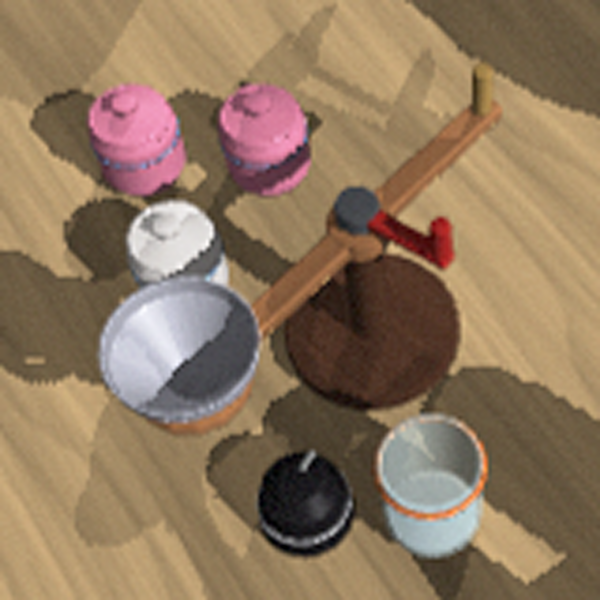

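View pics/c2.png

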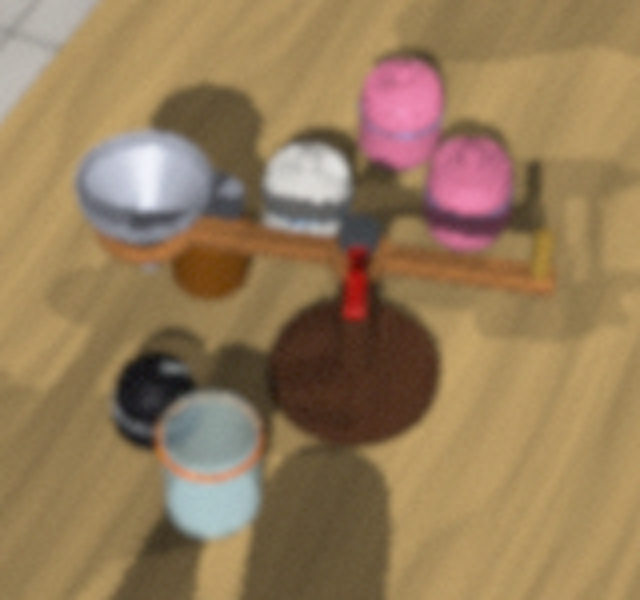

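```bash
cat > m.py <<'E'
from h import *
def s1(u,v): return 140+u/3.75,110+v/3.75
def s2(u,v): return 170+u/4,105+v/4
for nm,z,a,b in [('pivot/captop',175,(357,205),(360,230)),('foot',9+9,(372,330),(355,368)),('rim',185,(181,348),(146,186)),('peg',186,(485,68),(543,232)),('lever',194,(440,225),None),('jar',86,(432,463),(211,437)),('jarbot',0,(433,525),(212,510)),('timer',58,(305,490),(153,385)),('pot',86,(172,235),(308,175))]:
    p=plane('scene',*s1(*a),z); q=plane('side',*s2(*b),z) if b else None
    print(nm,p.round(1),q if q is None else q.round(1))
E
python3 m.py
```

```text
pivot/captop [576.2 -60.  175. ] [564.7 -60.  175. ]
foot [576.  -61.4  18. ] [566.5 -65.1  18. ]
rim [718.5 -25.8 185. ] [708.8 -26.3 185. ]
peg [449.9 -98.4 186. ] [ 450.  -101.3  186. ]
lever [549.3  -5.8 194. ] None
jar [616.3  79.2  86. ] [609.6  79.7  86. ]
jarbot [621.3  84.    0. ] [611.1  81.6   0. ]
timer [688.1  36.6  58. ] [677.2  38.8  58. ]
pot [ 667.7 -171.7   86. ] [ 653.8 -169.2   86. ]
```

```bash
python3 - <<'E'
from h import *
for n in('scene','side'):
    im=cv2.imread(f'pics/{n}0.png')
    h=cv2.cvtColor(im,cv2.COLOR_BGR2HSV)
    H,S,V=[h[...,i].astype(int) for i in range(3)]
    print(n,'base',proj(n,[0,0,0]),proj(n,[0,0,40]),cam(n)[0].round(1).tolist(),vision.camera_info(n).keys())
    red=((H<4)|(H>176))&(S>190)&(V>90)
    org=(H>4)&(H<14)&(S>150)&(V>170)
    foot=(S>110)&(V<95)&((H<14)|(H>172))
    blk=(V<45)
    for nm,m in(('red',red),('org',org),('foot',foot),('blk',blk)):
        m=m.astype(np.uint8); k,l,st,c=cv2.connectedComponentsWithStats(m)
        for i in range(1,k):
            x,y,w,hh,a=st[i]
            if a>25 and 100<y<280 and x<330 and x>130: print(nm,st[i],c[i].round(1))
E
python3 - <<'E'
import cv2
a=cv2.imread('pics/side0.png')[220:370,380:512]; b=cv2.imread('pics/scene0.png')[70:190,330:490]
cv2.imwrite('pics/d1.png',cv2.resize(a,(528,600))); cv2.imwrite('pics/d2.png',cv2.resize(b,(640,480)))
E
```

```text
scene base [401.63079887 125.13694158] [405.91979339 116.25606125] [[350.2, 0.0, 260.3], [0.0, 350.2, 193.1], [0.0, 0.0, 1.0]] dict_keys(['mtx', 'rvec', 'tvec'])
red [239 167  13  11  32] [244.1 171.6]
red [254 168   6  13  47] [257.1 174.4]
foot [243 167  13  12  51] [249.9 172.8]
foot [ 216  178   46   41 1349] [239.7 198.6]
blk [232 180   5  19  53] [233.8 189.4]
blk [219 208  20  11  44] [229.8 215.2]
blk [209 231  24  23 365] [219.6 241.7]
blk [210 243  25  15  52] [223.3 253.5]
side base [446.68392414 291.91292571] [451.82097439 284.58854683] [[483.1, 0.0, 252.0], [0.0, 483.1, 190.0], [0.0, 0.0, 1.0]] dict_keys(['mtx', 'rvec', 'tvec'])
red [256 168   6  17  71] [258.5 177.1]
foot [ 237  176   42   40 1110] [257.9 197.6]
blk [200 194  18  17 156] [206.6 201.3]
```

View pics/d1.png

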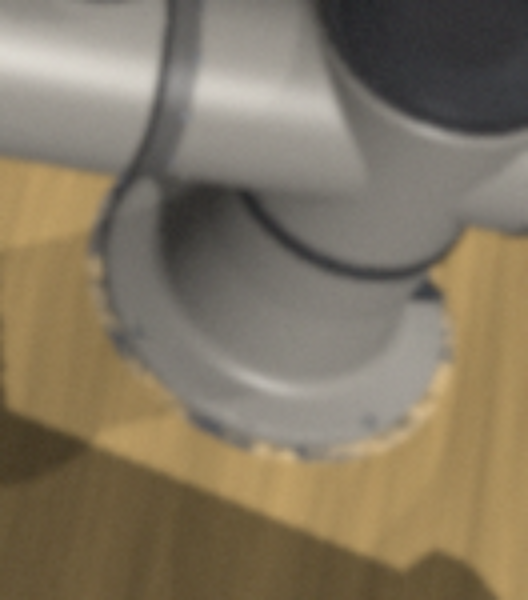

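View pics/d2.png

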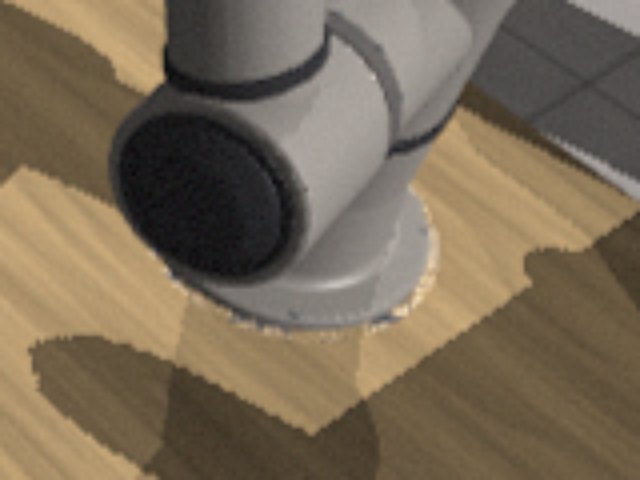

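```bash
cat >> m.py <<'E'
print()
cs,cd=cam('scene'),cam('side')
def tri(a,b):
    P=[K@np.c_[R,t] for K,R,t in(cs,cd)]
    X=cv2.triangulatePoints(P[0],P[1],np.array(a,float).reshape(2,1),np.array(b,float).reshape(2,1)).ravel(); X=X[:3]/X[3]
    return X.round(1),(proj(0,X,cs)-a).round(1),(proj(0,X,cd)-b).round(1)
for nm,a,b in [('foot',(239,198.5),(258,197.5)),('rim',s1(181,348),s2(146,186)),('peg',s1(485,68),s2(543,232)),('jar',s1(432,463),s2(211,437)),('cap',s1(357,205),s2(360,230)),('lever',s1(440,225),s2(359,252)),('jarbot',s1(433,525),s2(212,510))]: print(nm,*tri(a,b))
# foot outlines
for n,c in(('scene',cs),('side',cd)):
  for ctr in((576,-61),(566,-65),(571,-63)):
    th=np.linspace(0,6.28,90); pts=np.array([proj(0,(ctr[0]+65*np.cos(a),ctr[1]+65*np.sin(a),z),c) for a in th for z in(0,18)])
    print(n,ctr,pts.min(0).round(1),pts.max(0).round(1))
E
python3 m.py|sed 1,9d
```

```text
foot [572.3 -71.2   3.5] [-0.3 -1. ] [-0.3  0.4]
rim [716.2 -37.  170.3] [-0.2 -0.8] [-0.2  0.3]
peg [449.8 -99.4 187. ] [-0.2 -0.6] [-0.1  0.3]
jar [613.4  74.   76. ] [-0.1 -0.5] [-0.2  0.2]
cap [570.3 -72.3 159.1] [-0.2 -0.7] [-0.2  0.3]
lever [548.1 -11.7 203.3] [-1.1 -4.4] [-1.2  1.7]
jarbot [616.6  75.1 -14.7] [-0.3 -1.4] [-0.5  0.5]
scene (576, -61) [215.6 178.4] [263.  222.2]
scene (566, -65) [218.  175.8] [265.1 219.2]
scene (571, -63) [216.8 177.1] [264.  220.7]
side (576, -61) [233.2 180.1] [277.3 218.4]
side (566, -65) [236.9 180.2] [280.9 218.6]
side (571, -63) [235.  180.2] [279.1 218.5]
```

```bash
cat > f.py <<'E'
from h import *
from scipy.optimize import least_squares
cs,cd=cam('scene'),cam('side')
def bb(c,x,y,r,zs):
    th=np.linspace(0,6.28,120); pts=np.array([proj(0,(x+r*np.cos(a),y+r*np.sin(a),z),c) for a in th for z in zs])
    return np.r_[pts.min(0),pts.max(0)]
def fit(c,obs,r,zs,x0):
    ix=[i for i in range(4) if obs[i] is not None]; o=np.array([obs[i] for i in ix])
    s=least_squares(lambda p:bb(c,p[0],p[1],r,zs)[ix]-o,x0); return s.x.round(1),s.fun.round(1)
def S(l,t,r,b): return [None if v is None else (140,110)[i%2]+v/3.75 -.0 for i,v in enumerate((l,t,r,b))]
def D(l,t,r,b): return [None if v is None else (170,105)[i%2]+v/4 for i,v in enumerate((l,t,r,b))]
if __name__=='__main__':
    print('foot',fit(cs,S(286,None,460,408),65,(0,18),(570,-65)),fit(cd,D(270,None,440,443),65,(0,18),(570,-65)))
    print('rim',fit(cs,S(99,278,262,420),47,(185,),(570,-65)),fit(cd,D(77,130,213,243),47,(185,),(570,-65)))
    print('jar',fit(cs,S(376,413,489,None),34,(86,),(570,65)),fit(cd,D(157,390,266,None),34,(86,),(570,65)))
    print('jarb',fit(cs,S(384,None,485,557),34,(0,),(570,65)),fit(cd,D(164,None,262,537),34,(0,),(570,65)))
    print('timer',fit(cs,S(259,None,354,557),33,(0,),(570,65)))
E
python3 f.py
```

```text
foot (array([569.9, -69.5]), array([-0.3,  0.3, -0. ])) (array([570.6, -74.1]), array([-0.7,  0.7, -0. ]))
rim (array([718.3, -26.6]), array([ 0.1,  0.3, -0.1, -0.2])) (array([709.5, -26.4]), array([-0.4,  1.6,  0.4, -1.5]))
jar (array([615.3,  78.3]), array([ 0.8,  0. , -0.8])) (array([611.9,  74.4]), array([ 1.,  0., -1.]))
jarb (array([614.4,  75.7]), array([ 0.4, -0.4,  0. ])) (array([615.6,  71.2]), array([ 0.3, -0.3,  0. ]))
timer (array([687.5,  25.8]), array([-0.1,  0.1, -0. ]))
```

```bash
cat >> h.py <<'E'
from scipy.spatial.transform import Rotation as Ro
def go(x,y,z,yaw,n=1):
    o=bot.get_obs(); R=Ro.from_euler('xyz',o['tcp_rot']).as_matrix(); p=o['tool_pos']
    d=R.T@(np.array([x,y,z])-p)/10; cy=np.arctan2(R[1,0],R[0,0]); dy=(yaw-cy+np.pi)%(2*np.pi)-np.pi
    print('t',o['time'],'p',p.round(1),'yaw',round(cy,3),'F',o['contact_force'].round(1),'w',round(o['grip_width'],1))
    for k in range(1,n+1): print((d*k/n).round(2).tolist(),round(-dy*k/n,3))
E
python3 -c "
from h import *
go(441,-64,245,-1.32,10)"
```

```text
t 0.15 p [ 194.6 -487.3  240.2] yaw -2.762 F [-0.1  0.3 -0.6] w 91.7
[-3.86, -0.04, -3.02] -0.144
[-7.72, -0.09, -6.04] -0.288
[-11.57, -0.13, -9.05] -0.433
[-15.43, -0.18, -12.07] -0.577
[-19.29, -0.22, -15.09] -0.721
[-23.15, -0.26, -18.11] -0.865
[-27.01, -0.31, -21.13] -1.009
[-30.86, -0.35, -24.14] -1.153
[-34.72, -0.4, -27.16] -1.298
[-38.58, -0.44, -30.18] -1.442
```

apply_moves([
  [[-3.9,0,-3.0],-0.14,0],
  [[-7.7,-0.1,-6.0],-0.29,0],
  [[-11.6,-0.1,-9.0],-0.43,0],
  [[-15.4,-0.2,-12.1],-0.58,0],
  [[-19.3,-0.2,-15.1],-0.72,0],
])

```text
time: 0.78
tool_pos: [318.3, -274.0, 242.4]
tcp_rot: [-1.571, 0.001, -2.037]
contact_force: [0.5, -0.0, 0.7]
grip_width: 46.2
```

```bash
python3 -c "
from h import *
go(441,-64,245,-1.32,5)"
```

```text
t 0.775 p [ 318.3 -274.   242.4] yaw -2.037 F [ 0.5 -0.   0.7] w 46.2
[-4.86, -0.05, 0.3] -0.143
[-9.71, -0.1, 0.6] -0.287
[-14.57, -0.14, 0.9] -0.43
[-19.42, -0.19, 1.21] -0.574
[-24.28, -0.24, 1.51] -0.717
```

apply_moves([
  [[-4.9,0,0.3],-0.14,0],
  [[-9.7,-0.1,0.6],-0.29,0],
  [[-14.6,-0.1,0.9],-0.43,0],
  [[-19.4,-0.2,1.2],-0.57,0],
  [[-24.3,-0.2,1.5],-0.72,0],
])

```text
time: 1.4
tool_pos: [441.6, -62.3, 244.6]
tcp_rot: [-1.571, 0.001, -1.313]
contact_force: [0.2, -0.4, 1.1]
grip_width: 1.0
```

```bash
python3 -c "
from h import *
go(441,-64,172,-1.32,2)
for n in ('scene','side','wrist'): save(n,n+'1.png')
print(-cam('wrist')[1].T@cam('wrist')[2])
import cv2
a=cv2.imread('pics/scene1.png')[90:270,140:320]; b=cv2.imread('pics/side1.png')[105:255,170:330]
cv2.imwrite('pics/e.png',np.hstack([cv2.resize(a,(400,400),interpolation=2),cv2.resize(b,(400,400),interpolation=2)]))
"
```

```text
t 1.4 p [441.6 -62.3 244.6] yaw -1.313 F [ 0.2 -0.4  1.1] w 1.0
[0.08, 3.63, -0.05] 0.004
[0.16, 7.26, -0.1] 0.007
[424.12431167   2.93770753 388.67734579]
```

View pics/e.png

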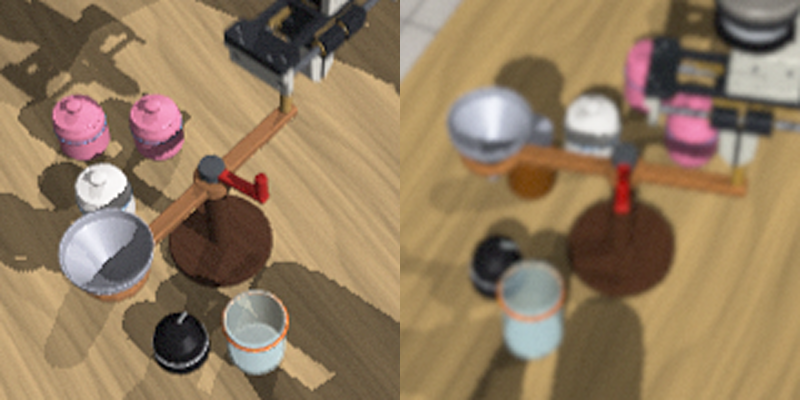

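View pics/wrist1.png

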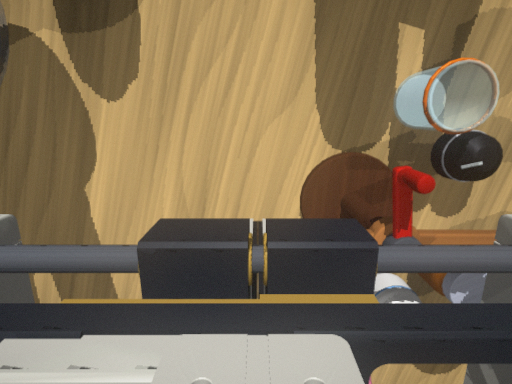

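```bash
python3 -c "
from h import *
print('jar',plane('wrist',461.5,95.5,86),'lever',plane('wrist',426,183,194),'timer',plane('wrist',467,156,40))
from f import fit
c=cam('wrist')
print(fit(c,[424,57.5,499,133],34,(86,),(610,75)))
"
```

```text
jar [611.57542811  71.24844358  86.        ] lever [545.10458437 -10.99765034 194.        ] timer [674.79398317  20.54372713  40.        ]
(array([611.7,  70.6]), array([ 2. ,  1. , -2. , -1.2]))
```

apply_moves([
  [[0.1,2.4,0],0,0],
  [[0.1,4.9,-0.1],0,0],
  [[0.2,7.3,-0.1],0,0],
  [[0.2,7.3,-0.1],0,0],
])

```text
time: 2.05
tool_pos: [439.4, -64.9, 170.0]
tcp_rot: [-1.575, 0.004, -1.316]
contact_force: [0.9, 0.6, 0.2]
grip_width: 0.2
```

```bash
cat >> h.py <<'E'
P=np.array([570,-71.])
def arc(phis,r=125,off=16.5,z=172,P=P,flip=0):
    o=bot.get_obs(); R=Ro.from_euler('xyz',o['tcp_rot']).as_matrix(); p=o['tool_pos']
    cy=np.arctan2(R[1,0],R[0,0])
    print('t',round(o['time'],2),'p',p.round(1),'yaw',round(cy,3),'F',o['contact_force'].round(1))
    for f in phis:
        t=np.array([-np.sin(f),np.cos(f)]); q=P+r*np.array([np.cos(f),np.sin(f)])-off*t
        d=R.T@(np.r_[q,z]-p)/10; dy=(f+np.pi/2+flip*np.pi-cy+np.pi)%(2*np.pi)-np.pi
        print(round(f,3),d.round(2).tolist(),round(-dy,3))
E
python3 -c "
from h import *
arc(np.linspace(3.25,3.48,5))"
```

```text
t 2.05 p [439.4 -64.9 170. ] yaw -1.316 F [0.9 0.6 0.2]
3.25 [0.43, -0.2, 0.36] 0.146
3.308 [1.13, -0.2, 0.18] 0.089
3.365 [1.84, -0.2, 0.04] 0.031
3.422 [2.56, -0.21, -0.06] -0.026
3.48 [3.29, -0.21, -0.11] -0.084
```

apply_moves([
  [[0.6,-0.1,0.2],0.04,0],
  [[1.2,-0.2,0.1],0.04,0],
  [[1.8,-0.2,0],0.03,0],
  [[2.5,-0.2,-0.1],-0.03,0],
  [[3.3,-0.2,-0.1],-0.08,0],
])

```text
time: 2.68
tool_pos: [446.7, -97.3, 172.3]
tcp_rot: [-1.574, 0.004, -1.234]
contact_force: [-1.2, 1.7, 1.1]
grip_width: 0.4
```

```bash
python3 -c "
from h import *
arc(np.linspace(3.54,3.74,5))
save('scene','s2.png')
cv2.imwrite('pics/e2.png',cv2.resize(cv2.imread('pics/s2.png')[90:270,140:320],(600,600),interpolation=2))"
```

```text
t 2.67 p [446.7 -97.3 172.3] yaw -1.234 F [-1.2  1.7  1.1]
3.54 [0.71, 0.03, -0.07] -0.062
3.59 [1.34, 0.03, -0.1] -0.112
3.64 [1.97, 0.02, -0.09] -0.162
3.69 [2.6, 0.02, -0.06] -0.212
3.74 [3.23, 0.02, 0.01] -0.262
```

View pics/e2.png

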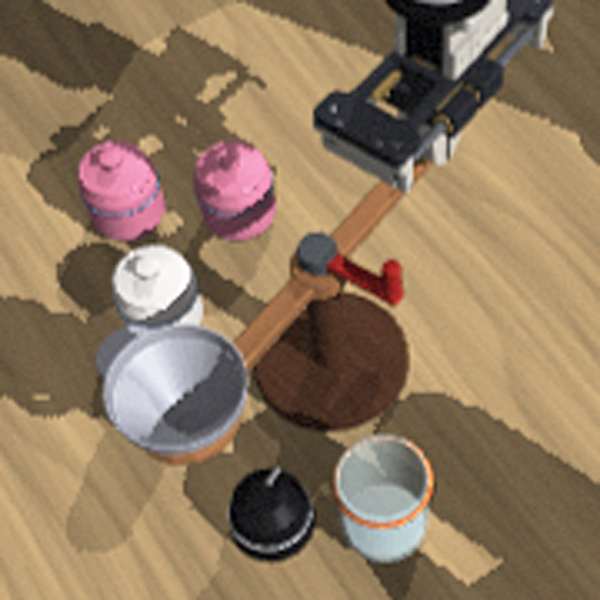

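apply_moves([
  [[0.7,0,-0.1],-0.06,0],
  [[1.3,0,-0.1],-0.11,0],
  [[2.0,0,-0.1],-0.16,0],
  [[2.6,0,-0.1],-0.21,0],
  [[3.2,0,0],-0.26,0],
])

```text
time: 3.35
tool_pos: [457.6, -128.5, 172.4]
tcp_rot: [-1.573, 0.004, -0.971]
contact_force: [-1.5, 1.4, 0.6]
grip_width: 0.4
```

```bash
python3 -c "
from h import *
arc(np.linspace(3.79,4.0,5))"
```

```text
t 3.35 p [ 457.6 -128.5  172.4] yaw -0.971 F [-1.5  1.4  0.6]
3.79 [0.56, 0.04, -0.04] -0.049
3.843 [1.22, 0.04, -0.08] -0.101
3.895 [1.88, 0.03, -0.08] -0.154
3.948 [2.54, 0.03, -0.05] -0.206
4.0 [3.2, 0.03, 0.02] -0.259
```

apply_moves([
  [[0.6,0,0],-0.05,0],
  [[1.2,0,-0.1],-0.1,0],
  [[1.9,0,-0.1],-0.15,0],
  [[2.5,0,0],-0.21,0],
  [[3.2,0,0],-0.26,0],
])

```text
time: 3.98
tool_pos: [475.6, -154.8, 172.4]
tcp_rot: [-1.572, 0.005, -0.71]
contact_force: [0.2, 2.9, 0.1]
grip_width: 0.9
```

```bash
python3 -c "
from h import *
arc(np.linspace(4.05,4.25,5))"
```

```text
t 3.98 p [ 475.6 -154.8  172.4] yaw -0.71 F [0.2 2.9 0.1]
4.05 [0.64, 0.04, -0.06] -0.048
4.1 [1.27, 0.03, -0.09] -0.098
4.15 [1.9, 0.03, -0.1] -0.148
4.2 [2.53, 0.03, -0.07] -0.198
4.25 [3.16, 0.02, -0.01] -0.248
```

apply_moves([
  [[0.6,0,-0.1],-0.05,0],
  [[1.3,0,-0.1],-0.1,0],
  [[1.9,0,-0.1],-0.15,0],
  [[2.5,0,-0.1],-0.2,0],
  [[3.2,0,0],-0.25,0],
])

```text
time: 4.6
tool_pos: [499.5, -175.8, 172.4]
tcp_rot: [-1.571, 0.006, -0.459]
contact_force: [-2.6, -1.2, 0.5]
grip_width: 0.5
```

```bash
python3 -c "
from h import *
arc(np.linspace(4.29,4.36,2))
save('scene','s3.png');save('side','d3.png');save('wrist','w3.png')
a=cv2.imread('pics/s3.png')[90:270,140:320]; b=cv2.imread('pics/d3.png')[105:255,170:330]
cv2.imwrite('pics/e3.png',cv2.resize(a,(600,600),interpolation=2)); cv2.imwrite('pics/f3.png',cv2.resize(b,(640,600),interpolation=2))"
```

```text
t 4.6 p [ 499.5 -175.8  172.4] yaw -0.459 F [-2.6 -1.2  0.5]
4.29 [0.48, 0.03, -0.03] -0.037
4.36 [1.36, 0.03, -0.08] -0.107
```

View pics/e3.png

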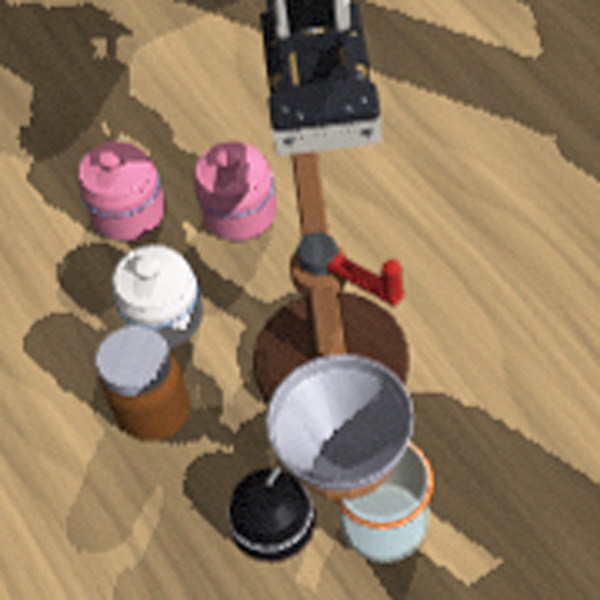

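View pics/f3.png

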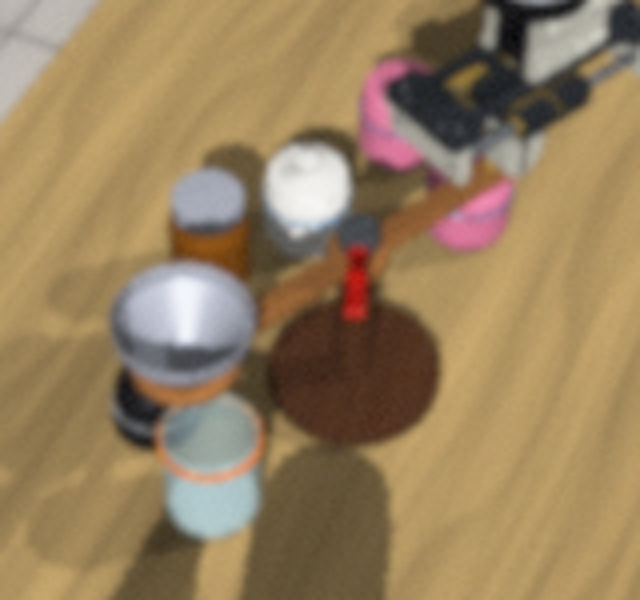

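View pics/w3.png

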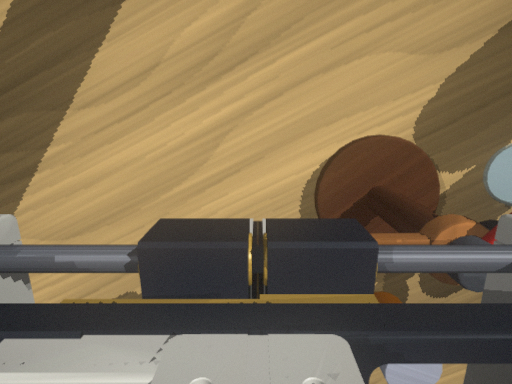

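```bash
python3 -c "
from f import *
S2=lambda l,t,r,b:[140+l/3.333,90+t/3.333,140+r/3.333,90+b/3.333]
a=fit(cs,S2(267,354,414,488),47,(185,),(650,40)); b=fit(cd,D(112,262,257,386),47,(185,),(650,40))
print(a,b)
for q in (a,b,[(612.5,73)],[(615,78)]):
  for P in ((570,-71),(572,-67)): d=np.array(q[0])-P; print(P,np.hypot(*d),np.arctan2(d[1],d[0]))
j=fit(cs,S2(333,None,434,None)[:1]+[None]+S2(333,0,434,0)[2:3]+[90+532/3.333],34,(80,),(610,75));print(j)
"
```

```text
(array([639.5,  68.4]), array([-0. ,  0.5,  0. , -0.5])) (array([630. ,  69.5]), array([-0.3,  1.4,  0.3, -1.3]))
(570, -71) 155.76459803177357 1.1082971525461616
(572, -67) 151.2924651131047 1.1083310997438285
(570, -71) 152.7751615937617 1.1671937533752752
(572, -67) 148.31132795575664 1.1690032468379954
(570, -71) 150.1407672819078 1.2838052123603525
(572, -67) 145.74035131012963 1.2891979050145586
(570, -71) 155.64703659241314 1.2774933805682769
(572, -67) 151.24152868838638 1.2825060828479047Traceback (most recent call last):
  File "<string>", line 8, in <module>
    j=fit(cs,S2(333,None,434,None)[:1]+[None]+S2(333,0,434,0)[2:3]+[90+532/3.333],34,(80,),(610,75));print(j)
             ~~^^^^^^^^^^^^^^^^^^^
  File "<string>", line 3, in <lambda>
    S2=lambda l,t,r,b:[140+l/3.333,90+t/3.333,140+r/3.333,90+b/3.333]
                                      ~^~~~~~
TypeError: unsupported operand type(s) for /: 'NoneType' and 'float'
```

apply_moves([
  [[0.5,0,0],-0.04,0],
  [[0.9,0,0],-0.07,0],
  [[1.4,0,-0.1],-0.11,0],
  [[1.4,0,-0.1],-0.11,0],
])

```text
time: 5.25
tool_pos: [512.3, -183.1, 172.3]
tcp_rot: [-1.57, 0.004, -0.352]
contact_force: [0.1, 0.1, 0.7]
grip_width: 0.1
```

```bash
python3 -c "
from h import *
arc(np.linspace(4.40,4.44,3))
save('scene','s4.png');save('side','d4.png')
a=cv2.imread('pics/s4.png')[110:270,140:300]; b=cv2.imread('pics/d4.png')[105:255,170:330]
cv2.imwrite('pics/e4.png',cv2.resize(a,(600,600),interpolation=2)); cv2.imwrite('pics/f4.png',cv2.resize(b,(640,600),interpolation=2))"
```

```text
t 5.25 p [ 512.3 -183.1  172.3] yaw -0.352 F [0.1 0.1 0.7]
4.4 [0.4, 0.03, -0.05] -0.04
4.42 [0.65, 0.03, -0.07] -0.06
4.44 [0.9, 0.03, -0.08] -0.08
```

View pics/e4.png

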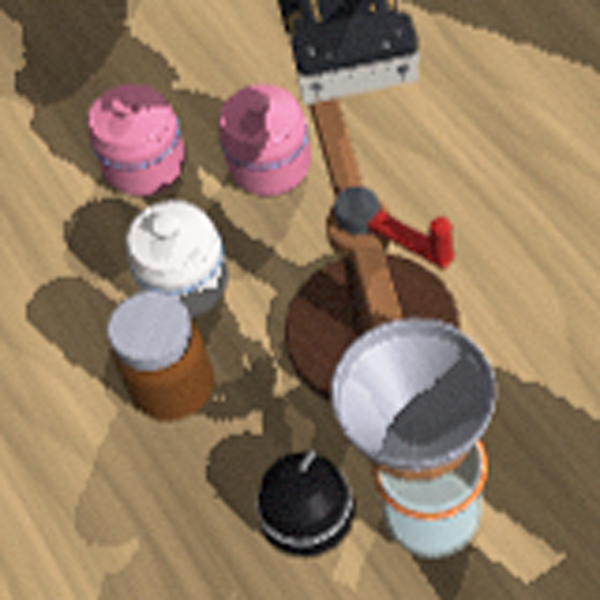

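View pics/f4.png

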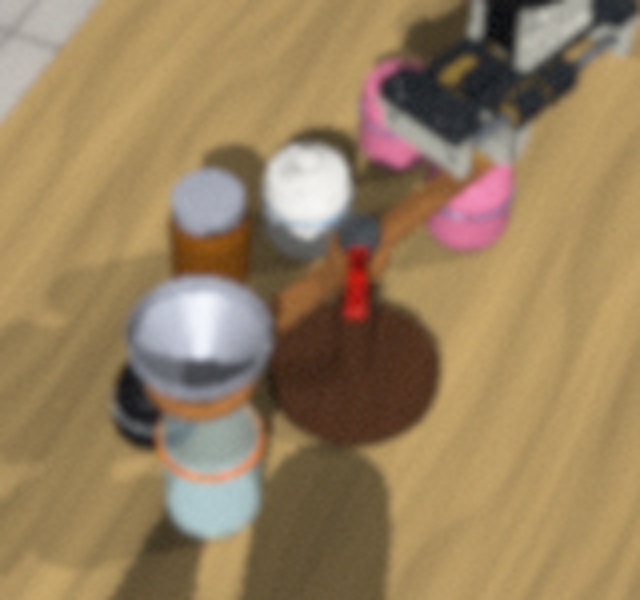

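```bash
python3 -c "
from f import *
a=fit(cs,S(332,318,495,469),47,(185,),(620,60)); b=fit(cd,D(127,276,273,403),47,(185,),(620,60))
print(a,b)
for q in ((615,77.5),(612.5,73.5)):
  print((bb(cs,*q,47,(185,)).reshape(2,2)-[140,110])*3.75,(bb(cd,*q,47,(185,)).reshape(2,2)-[170,105])*4)
for q in (a,b):
  for P in ((570,-71),(572,-67)): d=np.array(q[0])-P; print(P,np.hypot(*d),np.arctan2(d[1],d[0]))
"
```

```text
(array([623.5,  75.5]), array([-0.3,  0.7,  0.3, -0.6])) (array([615.2,  76.6]), array([-0.3,  1.6,  0.3, -1.4]))
[[345.43311349 315.75220765]
 [510.23146801 461.40367762]] [[125.46423248 283.27282698]
 [273.83954144 398.41577216]]
[[345.40011993 308.93690707]
 [509.65914805 453.63706561]] [[131.95033883 280.30276814]
 [280.10889902 395.13839415]]
(570, -71) 155.963136670176 1.2206558362555868
(572, -67) 151.52062565868715 1.2239988193802578
(570, -71) 154.3657993209636 1.2736309817681142
(572, -67) 149.95732726345852 1.2785730531620703
```

apply_moves([
  [[0.3,0,0],-0.03,0],
  [[0.5,0,-0.1],-0.05,0],
  [[0.5,0,-0.1],-0.05,0],
])

```text
time: 5.72
tool_pos: [516.6, -185.7, 172.3]
tcp_rot: [-1.569, 0.004, -0.302]
contact_force: [-1.0, 1.0, 0.5]
grip_width: 0.4
```

```bash
python3 -c "
from h import *
arc([4.42])
go(495,-176,172,-.35)
print(bot.get_obs()['joint_positions'])
K,R,t=cam('wrist');o=bot.get_obs();T=Ro.from_euler('xyz',o['tcp_rot']).as_matrix()
print('cam in tool',T.T@(-R.T@t-o['tool_pos']),'axes',(T.T@R.T).round(2))
save('scene','s5.png');save('side','d5.png')
a=cv2.imread('pics/s5.png')[110:270,140:300]; b=cv2.imread('pics/d5.png')[105:255,170:330]
cv2.imwrite('pics/e5.png',np.hstack([cv2.resize(x,(400,400),interpolation=2) for x in(a,b)]))"
```

```text
t 5.72 p [ 516.6 -185.7  172.3] yaw -0.302 F [-1.   1.   0.5]
4.42 [0.16, 0.03, 0.02] -0.01
t 5.725 p [ 516.6 -185.7  172.3] yaw -0.302 F [-1.   1.   0.5] w 0.4
[-2.35, 0.04, 0.28] 0.048
[-4.85005921e-01  4.50455640e-01  1.55571768e+00  5.80577475e-04
  1.13989200e+00 -1.75376664e+00]
cam in tool [-6.76626965e+01 -1.44269339e+02 -2.84507889e-02] axes [[ 0.    0.97  0.25]
 [-0.   -0.25  0.97]
 [ 1.   -0.    0.  ]]
```

View pics/e5.png

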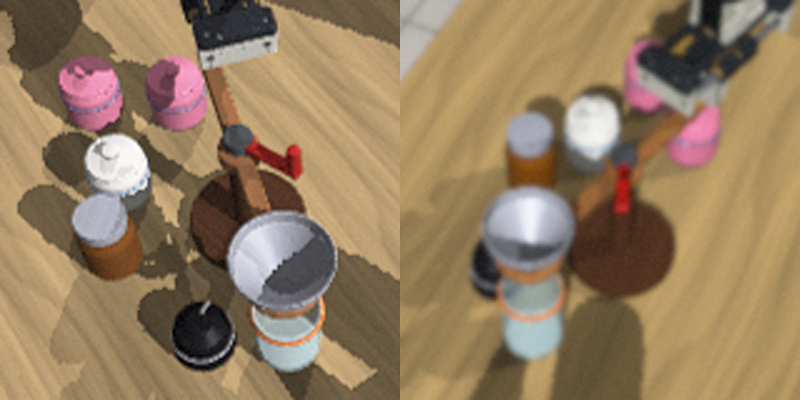

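apply_moves([
  [[-1.2,0,0.1],0,0],
  [[-2.4,0,0.3],0,0],
  [[-2.4,-2.5,0.3],0,0],
  [[-2.4,-5,0.3],0,0],
  [[-2.4,-7.3,0.3],0,0],
])

```text
time: 6.45
tool_pos: [494.1, -175.5, 246.4]
tcp_rot: [-1.57, 0.004, -0.303]
contact_force: [0.2, 0.2, 0.2]
grip_width: 0.8
```

```bash
python3 -c "
from h import *
go(593,310,245,-3.1,15)"
```

```text
t 6.45 p [ 494.1 -175.5  246.4] yaw -0.303 F [0.2 0.2 0.2] w 0.8
[-0.34, 0.01, 3.29] 0.186
[-0.67, 0.03, 6.57] 0.373
[-1.01, 0.04, 9.86] 0.559
[-1.34, 0.06, 13.15] 0.746
[-1.68, 0.07, 16.43] 0.932
[-2.01, 0.08, 19.72] 1.119
[-2.35, 0.1, 23.0] 1.305
[-2.68, 0.11, 26.29] 1.492
[-3.02, 0.13, 29.58] 1.678
[-3.35, 0.14, 32.86] 1.865
[-3.69, 0.16, 36.15] 2.051
[-4.02, 0.17, 39.44] 2.238
[-4.36, 0.18, 42.72] 2.424
[-4.69, 0.2, 46.01] 2.611
[-5.03, 0.21, 49.3] 2.797
```

apply_moves([
  [[-0.3,0,3.3],0.18,0],
  [[-0.7,0,6.6],0.36,0],
  [[-1.0,0,9.9],0.54,0],
  [[-1.3,0,13.1],0.73,0],
  [[-1.7,0.1,16.4],0.91,0],
])

```text
time: 7.08
tool_pos: [526.1, -12.8, 245.9]
tcp_rot: [-1.573, 0.003, -1.219]
contact_force: [0.1, -0.5, -0.5]
grip_width: 0.5
```

```bash
python3 -c "
from h import *
go(593,310,245,-3.1,11)"
```

```text
t 7.075 p [526.1 -12.8 245.9] yaw -1.219 F [ 0.1 -0.5 -0.5] w 0.5
[-2.55, 0.01, 1.58] 0.171
[-5.09, 0.02, 3.16] 0.342
[-7.64, 0.04, 4.75] 0.513
[-10.18, 0.05, 6.33] 0.684
[-12.73, 0.06, 7.91] 0.855
[-15.27, 0.07, 9.49] 1.026
[-17.82, 0.08, 11.08] 1.197
[-20.36, 0.1, 12.66] 1.368
[-22.91, 0.11, 14.24] 1.539
[-25.46, 0.12, 15.82] 1.71
[-28.0, 0.13, 17.4] 1.881
```

apply_moves([
  [[-2.5,0,1.6],0.18,0],
  [[-5.1,0,3.2],0.36,0],
  [[-7.6,0,4.7],0.54,0],
  [[-10.2,0,6.3],0.72,0],
  [[-12.7,0.1,7.9],0.9,0],
])

```text
time: 7.7
tool_pos: [555.9, 134.6, 245.3]
tcp_rot: [-1.574, 0.0, -2.125]
contact_force: [0.3, 0.1, -0.3]
grip_width: 0.0
```

```bash
python3 -c "
from h import *
go(593,310,245,-3.1,5)"
```

```text
t 7.7 p [555.9 134.6 245.3] yaw -2.125 F [ 0.3  0.1 -0.3] w 0.0
[-3.37, 0.01, -1.21] 0.195
[-6.75, 0.02, -2.43] 0.39
[-10.12, 0.03, -3.64] 0.585
[-13.5, 0.04, -4.86] 0.78
[-16.87, 0.05, -6.07] 0.975
```

apply_moves([
  [[-3.4,0,-1.2],0.18,0],
  [[-6.7,0,-2.4],0.36,0],
  [[-10.1,0,-3.6],0.54,0],
  [[-13.5,0,-4.9],0.72,0],
  [[-16.9,0,-6.1],0.9,0],
])

```text
time: 8.32
tool_pos: [592.4, 311.3, 245.7]
tcp_rot: [-1.573, -0.003, -3.031]
contact_force: [0.5, -0.0, 0.5]
grip_width: 0.6
```

```bash
python3 -c "
from h import *
o=bot.get_obs();print(o['tool_pos'],o['tcp_rot'])
for n in('wrist','side','scene'): save(n,n+'6.png')
for p in ((613,74,86),(613,74,100),(613,74,185),(570,-71,167)): print(proj('wrist',p))
np.save('c6.npy',np.hstack([x.ravel() for x in cam('wrist')]))"
```

```text
[592.36071143 311.29428288 245.70878742] [-1.57290985e+00 -2.67540545e-03 -3.03073013e+00]
[484.82545472 187.4786921 ]
[495.13071712 190.82770392]
[585.46072464 220.18321675]
[708.83017069 280.31917792]
```

View pics/wrist6.png

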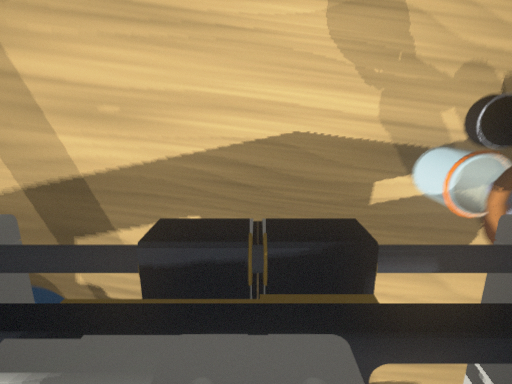

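```bash
python3 -c "
from h import *
go(565,235,280,-3.03,2)"
```

```text
t 8.475 p [592.1 311.5 245. ] yaw -3.022 F [ 0.2 -0.6 -0.2] w -0.0
[1.81, -1.75, 3.63] 0.004
[3.62, -3.51, 7.27] 0.008
```

apply_moves([
  [[1.8,-1.8,3.6],0,0],
  [[3.6,-3.5,7.3],0,0],
  [[3.6,-3.5,7.3],0,0],
])

```text
time: 8.85
tool_pos: [564.9, 231.6, 282.3]
tcp_rot: [-1.572, -0.0, -3.023]
contact_force: [0.7, 0.2, 0.2]
grip_width: 0.8
```

```bash
python3 -c "
from h import *
save('wrist','wrist7.png')
K,R,t=cam('wrist');np.savez('c7.npz',K=K,R=R,t=t)
cv2.imwrite('pics/w7.png',cv2.resize(cv2.imread('pics/wrist7.png')[80:240,352:512],(600,600),interpolation=2))"
```

```text
(no output)
```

View pics/w7.png

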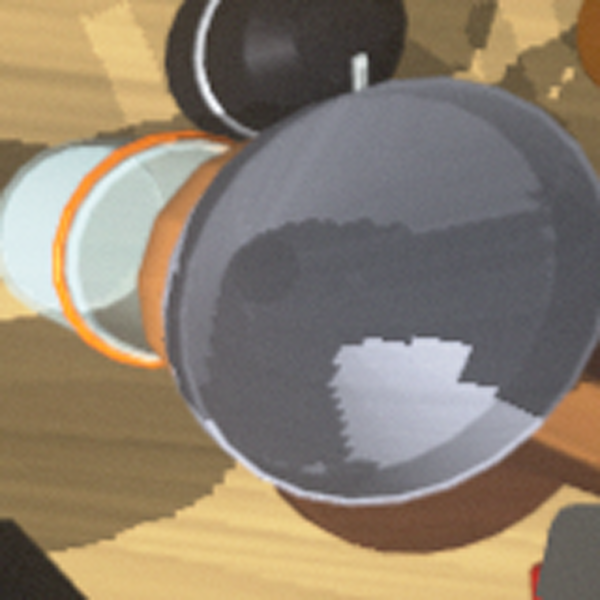

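```bash
python3 -c "
from f import *
d=np.load('c7.npz');c=(d['K'],d['R'],d['t'])
W=lambda *a:[None if v is None else (352,80)[i%2]+v/3.75 for i,v in enumerate(a)]
r=fit(c,W(165,77,None,505),47,(185,),(613,75));print(r)
j=fit(c,W(55,130,None,367),35,(80,),(613,75));print('80',j)
j=fit(c,W(55,130,None,367),34,(86,),(613,75));print('86',j)
print([plane(0,*[352+262/3.75,80+268/3.75],z,c).round(1) for z in (100,115,130)])
"
```

```text
(array([614.5,  78. ]), array([-0. , -0.4,  0.5]))
80 (array([614.4,  76.8]), array([ 0. ,  1.1, -1.2]))
86 (array([614.7,  80.1]), array([ 0. ,  1.4, -1.6]))
[array([613.9,  58.3, 100. ]), array([614.7,  66.7, 115. ]), array([615.5,  75.1, 130. ])]
```

```bash
python3 -c "
from h import *
go(581,1,250,-2.78,5)"
```

```text
t 8.9 p [565.  233.  281.2] yaw -3.023 F [0.  0.1 0.1] w 0.2
[0.23, 0.61, 4.65] -0.049
[0.46, 1.23, 9.29] -0.097
[0.7, 1.84, 13.94] -0.146
[0.93, 2.46, 18.58] -0.194
[1.16, 3.07, 23.23] -0.243
```

apply_moves([
  [[0.2,0.6,4.6],-0.05,0],
  [[0.5,1.2,9.3],-0.1,0],
  [[0.7,1.8,13.9],-0.15,0],
  [[0.9,2.5,18.6],-0.2,0],
  [[1.2,3.1,23.2],-0.24,0],
])

```text
time: 9.52
tool_pos: [580.4, 0.3, 248.6]
tcp_rot: [-1.574, -0.002, -2.78]
contact_force: [0.3, 0.4, -0.0]
grip_width: 0.5
```

```bash
python3 -c "
from h import *
go(581,1,186,-2.78,3)
for n in('scene','side','wrist'): save(n,n+'8.png')
a=cv2.imread('pics/scene8.png')[110:270,140:300]; b=cv2.imread('pics/wrist8.png')
print(proj('wrist',(547,-10,194)))
cv2.imwrite('pics/e8.png',np.hstack([cv2.resize(a,(400,384),interpolation=2),cv2.resize(b,(400,384))]))"
```

```text
t 9.525 p [5.804e+02 3.000e-01 2.486e+02] yaw -2.78 F [ 0.3  0.4 -0. ] w 0.5
[-0.03, 2.09, -0.01] 0.0
[-0.06, 4.17, -0.02] 0.0
[-0.1, 6.26, -0.03] 0.0
[254.62614752 257.6366733 ]
```

View pics/e8.png

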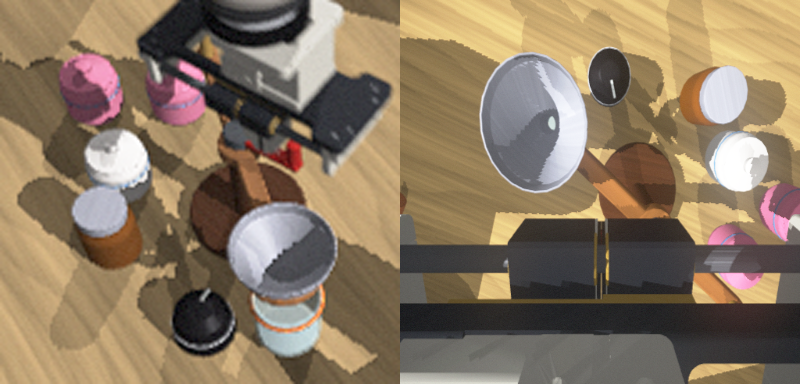

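apply_moves([
  [[0,2,0],0,0],
  [[-0.1,4.2,0],0,0],
  [[-0.1,6.3,0],0,0],
  [[-0.1,6.3,0],0,0],
])

```text
time: 10.18
tool_pos: [580.0, 1.9, 183.8]
tcp_rot: [-1.577, -0.006, -2.783]
contact_force: [0.2, -0.4, -0.5]
grip_width: 0.4
```

```bash
python3 -c "
from h import *
arc(np.linspace(1.8,2.15,5),r=65,z=186)"
```

```text
t 10.18 p [580.    1.9 183.8] yaw -2.783 F [ 0.2 -0.4 -0.5]
1.8 [1.02, -0.22, 0.24] 0.129
1.888 [1.58, -0.21, 0.04] 0.042
1.975 [2.14, -0.21, -0.1] -0.046
2.062 [2.72, -0.2, -0.19] -0.133
2.15 [3.31, -0.2, -0.23] -0.221
```

apply_moves([
  [[0.8,-0.2,0.1],0.04,0],
  [[1.5,-0.2,0],0.04,0],
  [[2.1,-0.2,-0.1],-0.05,0],
  [[2.7,-0.2,-0.2],-0.13,0],
  [[3.3,-0.2,-0.2],-0.22,0],
])

```text
time: 10.8
tool_pos: [548.2, -7.7, 186.9]
tcp_rot: [-1.577, -0.003, -2.561]
contact_force: [1.1, 0.9, -0.1]
grip_width: 0.4
```

```bash
python3 -c "
from h import *
arc(np.linspace(2.25,2.6,5),r=65,z=186)
save('scene','s9.png')
cv2.imwrite('pics/e9.png',cv2.resize(cv2.imread('pics/s9.png')[110:270,140:300],(500,500),interpolation=2))"
```

```text
t 10.8 p [548.2  -7.7 186.9] yaw -2.561 F [ 1.1  0.9 -0.1]
2.25 [0.65, 0.1, -0.14] -0.098
2.338 [1.23, 0.1, -0.2] -0.186
2.425 [1.82, 0.1, -0.21] -0.273
2.512 [2.4, 0.1, -0.17] -0.361
2.6 [2.98, 0.1, -0.08] -0.448
```

View pics/e9.png

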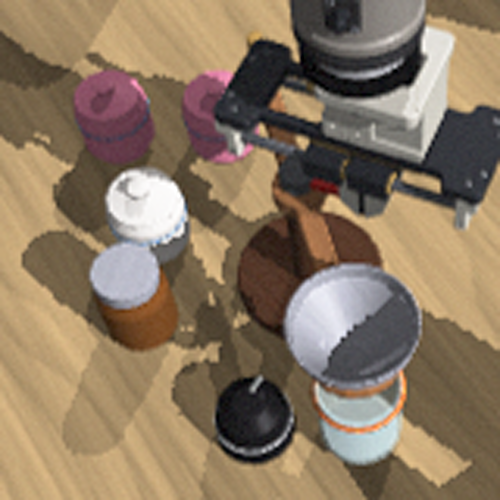

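apply_moves([
  [[0.6,0.1,-0.1],-0.1,0],
  [[1.2,0.1,-0.2],-0.19,0],
  [[1.8,0.1,-0.2],-0.27,0],
  [[2.4,0.1,-0.2],-0.36,0],
  [[3.0,0.1,-0.1],-0.45,0],
])

```text
time: 11.48
tool_pos: [522.4, -23.8, 187.0]
tcp_rot: [-1.576, 0.001, -2.106]
contact_force: [2.8, -0.3, 0.7]
grip_width: 0.5
```

```bash
python3 -c "
from h import *
arc(np.linspace(2.65,2.95,5),r=65,z=186)"
```

```text
t 11.47 p [522.4 -23.8 187. ] yaw -2.106 F [ 2.8 -0.3  0.7]
2.65 [0.27, 0.1, -0.06] -0.043
2.725 [0.76, 0.1, -0.15] -0.118
2.8 [1.26, 0.1, -0.19] -0.193
2.875 [1.76, 0.1, -0.2] -0.268
2.95 [2.27, 0.1, -0.17] -0.343
```

apply_moves([
  [[0.4,0.1,-0.1],-0.06,0],
  [[0.8,0.1,-0.2],-0.12,0],
  [[1.3,0.1,-0.2],-0.19,0],
  [[1.8,0.1,-0.2],-0.27,0],
  [[2.3,0.1,-0.2],-0.34,0],
])

```text
time: 12.1
tool_pos: [509.3, -42.7, 186.9]
tcp_rot: [-1.573, 0.003, -1.765]
contact_force: [1.1, 0.8, -0.5]
grip_width: 0.6
```

```bash
python3 -c "
from h import *
arc(np.linspace(3.0,3.15,4),r=65,z=186)"
```

```text
t 12.1 p [509.3 -42.7 186.9] yaw -1.765 F [ 1.1  0.8 -0.5]
3.0 [0.29, 0.09, -0.08] -0.052
3.05 [0.63, 0.09, -0.13] -0.102
3.1 [0.96, 0.09, -0.17] -0.152
3.15 [1.29, 0.09, -0.2] -0.202
```

Now in small steps, watching the force for the stop.

apply_moves([
  [[0.3,0,-0.1],-0.05,0],
  [[0.6,0,-0.1],-0.1,0],
  [[0.9,0,-0.2],-0.15,0],
  [[0.9,0,-0.2],-0.15,0],
])

```text
time: 12.6
tool_pos: [505.7, -51.3, 187.6]
tcp_rot: [-1.571, 0.003, -1.617]
contact_force: [-0.6, 0.8, 0.4]
grip_width: 0.9
```

```bash
python3 -c "
from h import *
arc([3.14,3.2,3.25],r=65,z=186)
"
```

```text
t 12.6 p [505.7 -51.3 187.6] yaw -1.617 F [-0.6  0.8  0.4]
3.14 [0.31, 0.16, -0.05] -0.044
3.2 [0.71, 0.16, -0.12] -0.104
3.25 [1.04, 0.16, -0.16] -0.154
```

apply_moves([
  [[0.3,0.1,0],-0.04,0],
  [[0.6,0.1,-0.1],-0.09,0],
  [[0.6,0.1,-0.1],-0.09,0],
])

```text
time: 12.98
tool_pos: [504.7, -54.8, 187.1]
tcp_rot: [-1.569, 0.007, -1.528]
contact_force: [2.2, 11.1, 2.0]
grip_width: 0.5
```

```bash
python3 -c "
from h import *
arc([3.22,3.27,3.32,3.37],r=65,z=186)
save('side','d10.png')
cv2.imwrite('pics/e10.png',cv2.resize(cv2.imread('pics/d10.png')[105:255,170:330],(640,600),interpolation=2))"
```

```text
t 12.97 p [504.7 -54.8 187.1] yaw -1.528 F [ 2.2 11.1  2. ]
3.22 [0.48, 0.11, -0.1] -0.036
3.27 [0.81, 0.11, -0.17] -0.086
3.32 [1.14, 0.1, -0.21] -0.136
3.37 [1.47, 0.1, -0.24] -0.186
```

View pics/e10.png

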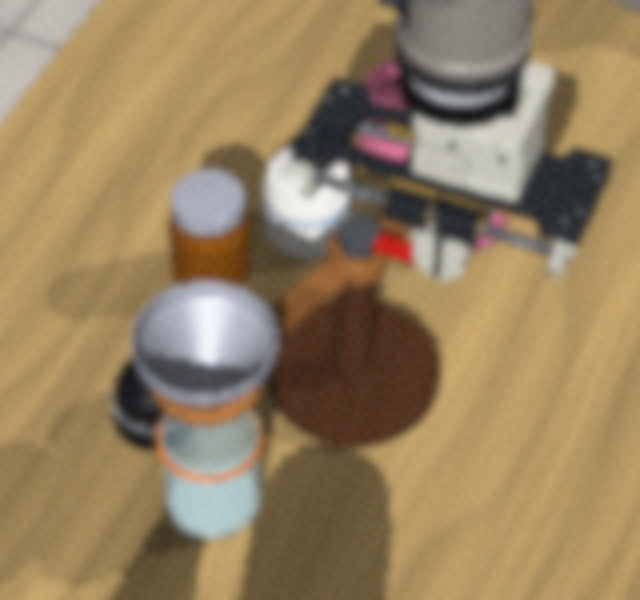

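apply_moves([
  [[0.3,0,0],0,0],
  [[0.3,0,0],0,0],
])

```text
time: 13.28
tool_pos: [504.8, -54.9, 187.2]
tcp_rot: [-1.569, 0.012, -1.531]
contact_force: [2.1, 11.7, -0.1]
grip_width: 0.3
```

apply_moves([
  [[-1.5,0,0],0,0],
  [[-2.5,0,0],0,0],
  [[-2.5,-3,0],0,0],
  [[-2.5,-6,0],0,0],
  [[-2.5,-8,0],0,0],
])

```text
time: 13.9
tool_pos: [503.9, -30.7, 269.1]
tcp_rot: [-1.567, 0.011, -1.531]
contact_force: [0.8, 0.2, 0.0]
grip_width: 0.7
```

```bash
python3 -c "
from h import *
go(400,100,270,-1.5,4)"
```

```text
t 13.9 p [503.9 -30.7 269.1] yaw -1.531 F [0.8 0.2 0. ] w 0.7
[-3.37, 0.01, -2.47] -0.008
[-6.74, 0.01, -4.93] -0.015
[-10.1, 0.02, -7.4] -0.023
[-13.47, 0.03, -9.86] -0.031
```

apply_moves([
  [[-3.4,0,-2.5],0,0],
  [[-6.7,0,-4.9],0,0],
  [[-10.1,0,-7.4],0,0],
  [[-13.5,0,-9.9],0,0],
])

```text
time: 14.4
tool_pos: [398.6, 101.3, 270.5]
tcp_rot: [-1.567, 0.011, -1.532]
contact_force: [0.2, -0.0, 0.1]
grip_width: 0.3
```

```bash
python3 -c "
from h import *
for n in('scene','side','wrist'): save(n,n+'11.png')
a=cv2.imread('pics/scene11.png')[110:270,140:300]; b=cv2.imread('pics/side11.png')[105:255,170:330]
cv2.imwrite('pics/e11.png',cv2.resize(a,(600,600),interpolation=2)); cv2.imwrite('pics/f11.png',cv2.resize(b,(640,600),interpolation=2))"
```

```text
(no output)
```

View pics/e11.png

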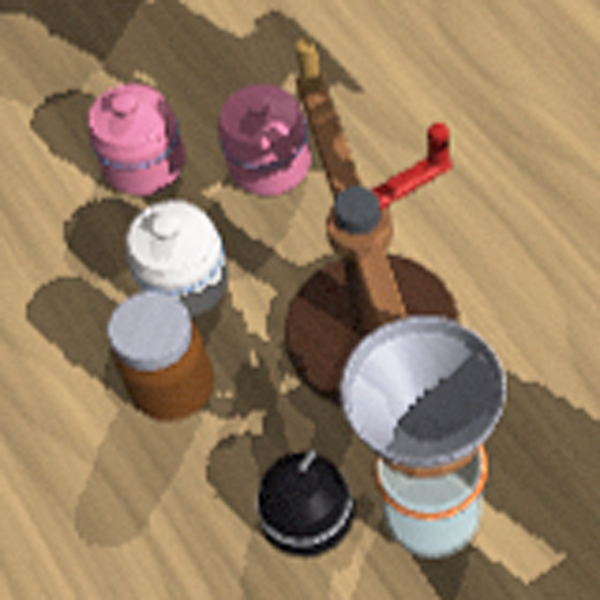

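View pics/f11.png

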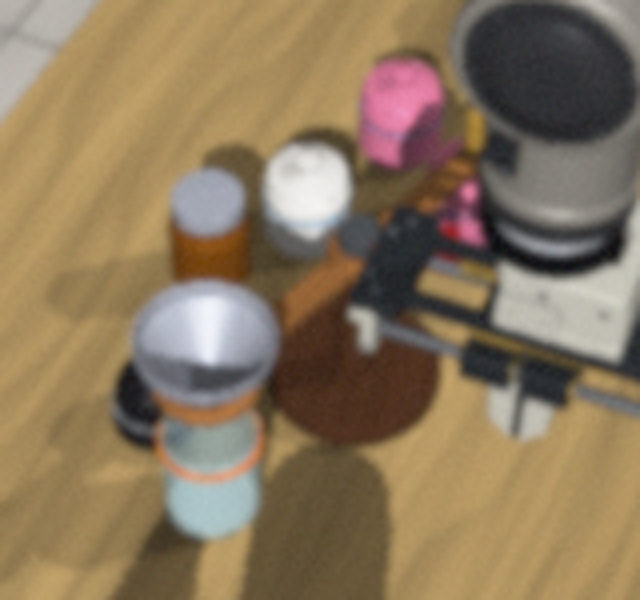

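View pics/wrist11.png

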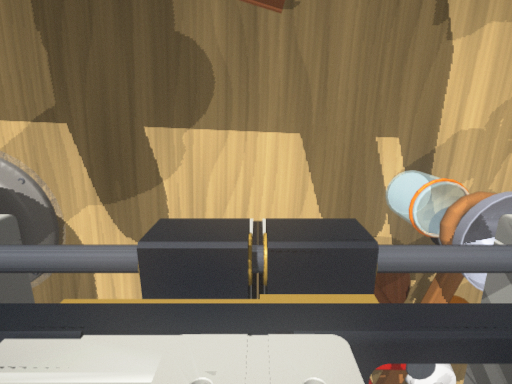

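```bash
python3 -c "
from f import *
print(fit(cs,S(341,316,507,468),47,(185,),(620,60)),fit(cd,D(133,279,280,405),47,(185,),(620,60)))
p=plane(0,140+438/3.75,110+130/3.75,194,cs);print(p,np.arctan2(p[1]+70,p[0]-570),np.hypot(p[1]+70,p[0]-570))
print(bot.get_obs()['contact_force'],bot.get_obs()['time'])
order.close_job()"
```

```text
(array([618.1,  78.2]), array([ 0.1,  0.8, -0.1, -0.7])) (array([610.6,  76.7]), array([-0.2,  1.4,  0.2, -1.3]))
[508.726295   -67.40256678 194.        ] 3.099227350889376 61.32873375119323
[0.37327185 0.08827463 0.72716819] 14.55
the job is handed in; nothing more can be done
```

The funnel is over the empty glass jar and the clamp lever is turned anticlockwise to its stop. The job was handed in at 14.55 s with the robot touching nothing.

- **Funnel:** I pushed the tail peg with the closed fingertips in small steps, at about 3 N or less. A close wrist view put the centre of the funnel rim at (614.5, 78) mm and the jar mouth at about (614.5, 77–80) mm. After clamping, the two fixed cameras put the rim at (618, 78) and (611, 77) mm. In each view that is about 3 mm or less from the jar mouth, except some 2 mm in y. The two views disagree by about 7 mm in x, so I relied on the wrist view.
- **Clamp lever:** I pushed the red peg until it stopped dead. Pushing further did not move it, and the force held at about 12 N. The last picture shows the lever pointing towards the robot at about 3.10 rad (3.15 rad from the finger's position), as expected at the stop.
- **Other things:** The jar, pot, timer, amber jar and the pink look-alikes appear unmoved in the last pictures. The scoop was not touched.

The lever's starting angle measured about 0.18 rad further round than the stand's yaw as I judged it from the jar and timer positions. Its end position does agree with that yaw.

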